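# Pry a microscope's base up onto its sprung rests

### The arm

A 7-joint arm with a two-finger parallel gripper is mounted at the origin on the work surface. World frame = base frame: x ahead of the robot, y to its left, z up, the work surface at z = 0. Lengths are in m, angles in rad, forces in N, time in s.
With the tool pointing down it reaches from about 0.4 to 0.85 m from the base axis. Payload 10.4 kg.
Tool frame: the origin (TCP) lies at the very end of the fingers, on their centre line; the grasp point (between the pads) lies 19 mm behind it (arm.hold_point_z is the distance from the TCP to the grasp point, in m); z points along the fingers, y is the line along which they close (so a half turn about z gives the same grasp; the last joint's range is limited). The gripper opens to 87 mm and grips with 3 to 60 N. Pads are 19 mm wide; open, the fingers measure 117 mm over their backs; the gripper's body (75 mm by 190 mm) begins 51 mm behind the grasp point.
Start: joints at [-1.223, 0.332, -0.065, 1.46, 0.022, 1.35, -0.088], TCP at [0.226, 0.583, 0.223] pointing down, gripper open.
Joint ranges: [-2.6, 2.6], [-0.5, 2.12], [-1.47, 1.34], [0.16, 2.42], [-1.27, 4.41], [0.06, 2.06], [-2.6, 2.6]. Speed limits (rad/s): [2.22, 2.22, 2.79, 2.79, 3.14, 3.14, 3.14].

### API

Orientations are given as a unit quaternion [x, y, z, w].
In Python, from cell import arm, effector, get_image, camera_params, ticket, spotter gives the robot as it stands. Calls block until the motion is done:
- arm.goto(position, orientation): joint-space move of the TCP to a pose.
- arm.movel(position, frame=None, vel=0.15, force_limit=None): straight line of the TCP; frame=None keeps the orientation; vel is the mean speed in m/s. With force_limit (N) it stops when the force on the tool has changed by that much, and returns True; else False.
- arm.move_joints(angles): joint-space move.
- effector.set_gripper(opening, newtons=None): opening from 0.0 (shut) to 1.0 (fully open); newtons is the grip in N (None keeps the last); returns when the fingers have stopped.
- arm.pause(seconds).
- arm.inverse_kinematics(position, orientation): joint angles nearest the present ones, or None.
- get_image(name): name is "side" or "top" or "wrist"; returns the picture (480x640x3 uint8, blue, green, red); there is no depth.
- camera_params(name): a dict with "K" (3x3 intrinsics, pixels), "cam_to_world" (4x4, takes a point from camera to world coordinates). Camera axes: x right, y up, looking along -z (the intrinsics and any distortion apply to the point x, -y, -z); pixel columns grow to the right and rows downward; lengths in m; the calibration is good to about 2 mm. A picture is of the moment at which its call begins: read the wrist's pose just before it. camera_params takes no time and is no camera call; for the wrist camera it gives the pose at the moment of the call.
A pose or a line that the arm cannot do raises arm.MotionError and nothing moves.
- ticket.job_done(): hands the job in; it is judged then, once.
Trained networks look in the newest picture that a camera, given by its name, has taken for a name from the list of things; names that differ only in an ending like _2 or _b are one class to them, and where a whole thing is asked for, a point or a joint stands for the part that bears it (a point fixed in the world has none). Each returns a list of dicts, best first, with "p" (0 to 1); they miss things now and then, are a little off and sometimes report something else, mostly with a low value. They report only what shows in the picture. A call takes as long as a camera call. They do not tell look-alikes from the thing itself.
- spotter.boxes_of(name, camera): "at" ([x, y, z] in m, in world coordinates, good to about 4 mm: the middle of the surface that is visible of it).
Readings, each from a call of its own:
- arm.get_t(): time.
- arm.get_joints(): joint angles.
- arm.get_joint_velocities(): joint speeds.
- arm.get_tau(): joint torques, N m.
- arm.get_tool_pos(): TCP position.
- arm.get_orientation(): TCP orientation.
- arm.get_ft_force(): force on the tool from outside, world axes, zero at the start.
- arm.get_ft_torque(): the same for the moment, N m.
- arm.get_grip_width(): opening from 0.0 (shut) to 1.0 (fully open).
- arm.get_gripper_force(): force on a finger pad.
Only numpy, scipy, OpenCV 4.12 (cv2) and the standard library are available. Lean on these libraries where they do the work, as an engineer would, in place of code of your own. Each camera call takes 0.05 s, during which the arm holds its last target. There are 200 camera calls.

### The job

The front feet of this microscope need to hang free for servicing. Slide the pry bar's blade over the yellow fulcrum block and under the middle of the heavy base until it is fully home, lightly touching the red stop, then lever the front edge up only just far enough for both orange rests to spring out beneath it, a few millimetres at most above their tops, and lower it gently onto them. Move the base with the bar alone, never press hard on the stop, then draw the bar out and lay it back on the blue mat, leaving everything else where it is.

Things in the scene. Friction and masses are not known exactly. Their poses are not given: they have to be found in the camera images.
- cradle: Fixed aluminium plate, 260 x 330 mm, 4 mm thick, under the microscope, with a low rib behind it. Origin: bench level below the middle of the base's front edge at the start (to 3 mm in x). +y points horizontally out of the front edge, away from the base (where the bar comes from); +x along the edge; z up.
- fulcrum: Fixed yellow block with a steel rod (12 mm diameter, along the block's x axis) as its rounded top, in front of the base. Origin: bench level under the middle of the rod; 50 mm long in its x (parallel to the base's front edge), 20 mm in y. The top of the rod is 31 mm above the origin.
- rests: Two fixed blue housings (34 x 40 mm), centred at x = -75 and +75 mm, 14 to 54 mm in front of the edge, tops 40 mm above this origin. Origin and axes: the cradle's, but up to 3 mm higher or lower. A sprung orange nose (22 mm wide, 8 mm high) on each presses on the base's front face; the noses' upper faces are 38 mm above this origin.
- rest_near (a joint): Travel of the orange nose at the rests' x = -75 mm, in m: about 0 to 0.003 while it is held back by the base's front face, 0.014 when fully sprung out (along cradle -y) beneath the base. The spring pushes with about 3 N.
- rest_far (a joint): The same for the nose at x = +75 mm.
- base: Microscope, 0.37 m high, on a dark steel base 200 (x) x 240 (y) x 24 mm, loose, 4 to 6 kg in all. Four rubber feet 24 mm high (at x = -80 and +80, 37 and 220 mm behind the front edge) stand on the cradle plate. Origin: foot level below the middle of the front edge; axes as the cradle's, base towards -y. 20 to 30 N upward at the front edge lifts it; it pivots on its rear feet.
- front_edge (a point): Middle of the lower front edge of the base, 28 mm above the bench at the start; the noses spring under it when it is 7 to 13 mm higher. It must never rise more than 3.5 mm above the noses' upper faces.
- stop: Steel bracket under the base with a delicate red pad, 70 mm wide in x, hanging from the base's underside to 4 mm above foot level. Pad's front face: 26 to 34 mm behind the base's front edge, wherever it was last set (clamped; no reading shows it: find it by feel). It bears 10 N. Origin: 44 mm behind the front edge, 4 mm above foot level; axes as the base's.
- bar: Pry bar 300 mm long, 0.32 kg, flat underside. x runs along it to the blade's tip, z out of its upper face; origin on the underside, 190 mm from the tip. Red handle 22 mm wide and high, x = -110 to +20 mm; steel shank 16 wide, 12 high to +120; steel blade 24 wide, 8 thick to +190 (last 12 mm 6 thick). Starts lying flat on the mat.
- bar_tip (a point): Middle of the blade's end face, x = 190 mm, 4 mm above the bar's underside.
- mat: Fixed blue mat, 360 mm (x) x 230 mm (y), 3 mm thick; origin at the centre of its underside. The bar starts on it, and ends lying on it with its origin not more than 105 mm in y and 120 mm in x from the mat's centre.
- dish: Glass dish, 76 mm wide, 16 mm high; a bystander. Origin under its centre.
- driver: Screwdriver, 150 mm long, lying on the mat about 85 mm to one side of the bar (mat +y); a bystander.
- oil: Small amber bottle, 32 mm wide, 65 mm high; a bystander. Origin under its centre.
- slidebox: Green slide box, 60 x 110 x 35 mm; a bystander. Origin under its centre.
- lenscan: Aluminium lens canister, 44 mm wide, 60 mm high; a bystander. Origin under its centre.
- cup: Blue cup, 72 mm wide, 80 mm high; a bystander. Origin under its centre.
- weight: Brass weight, 44 mm wide, 30 mm high; a bystander. Origin under its centre.
There are look-alikes about, which are no part of the job. Several things have the shape of the fulcrum; the one meant has the colours described above.

How it is judged:
On the way, in this order (a step that is already met when the one before it is completed fails the run):
1. the blade lies over the fulcrum under the middle of the still lowered base, fully home: touching the red stop (more than 1 N), its tip within 20 mm of the middle (y of bar_tip in the frame of front_edge below -0.02 m and x of bar_tip in the frame of front_edge between -0.02 and 0.02 m and contact force between bar and stop above 1 N and z of front_edge in the frame of cradle below 0.032 m), for 0.1 s.
2. levered up on the bar, with both rests sprung out beneath the front edge (value of joint each of rest_near, rest_far above 0.009 m and z of front_edge in the frame of rests above 0.0365 m and contact force between bar and fulcrum above 5 N), for 0.1 s.
3. the base is lowered onto the rests and the bar no longer carries it (value of joint each of rest_near, rest_far above 0.009 m and contact force between base and rests above 8 N and contact force between bar and base below 3 N), for 0.2 s.
At the end, for the whole second after the job is handed in: Front edge of the base within 12 mm of its place, resting (over 8 N) on both orange noses, each out more than 9 mm, edge within 3 mm of their tops; bar flat and still on the mat, its origin within 120 mm in x and 105 mm in y of the mat's centre (value of joint each of rest_near, rest_far above 0.009 m and contact force between base and rests above 8 N and z of front_edge in the frame of rests between 0.0355 and 0.041 m and horizontal distance between front_edge and cradle below 0.012 m and linear speed of each of base, bar below 0.01 m/s and x of bar in the frame of mat between -0.12 and 0.12 m and y of bar in the frame of mat between -0.105 and 0.105 m and z of bar in the frame of mat below 0.008 m and angle between bar's own z axis and vertical below 0.1 rad); the robot touches nothing.
It fails at once if the red stop is pressed with more than 10 N (contact force between bar and stop above 10 N).
It fails at once if the front edge is raised more than 3.5 mm above the noses' upper faces (z of front_edge in the frame of rests above 0.0415 m).
It fails at once if the base is dropped on the rests (more than 50 N) (contact force between base and rests above 50 N).
It fails at once if the base or the rests are moved by the robot itself (touched with more than 4 N) (contact force between any of the fingers, the arm and base above 4 N or contact force between any of the fingers, the arm and rests above 4 N).
It fails at once if a bystander is moved more than 25 mm (distance of any of dish, driver, oil, slidebox, lenscan, cup, weight from where it was at the start of the episode above 0.025 m).
It also fails if it takes over 72 s, if anything falls off the work surface, if the arm or the gripper's body presses on something with over 40 N, if the wrist force passes 120 N, or if a joint passes its speed limit or range.

## Working session

There is one attempt and no reset: what is moved stays moved. The work goes in short steps, each a Python script; the robot and the scene stay as the last script left them, time stands still between calls to the robot, and variables do not carry over. Pictures are saved under pics/ and viewed, at most 10 in all, crops included, and the job is handed in when it is done.

```bash
mkdir -p pics; ls; python3 - <<'E'
from cell import arm,get_image,camera_params,spotter
import cv2,numpy as np
a=get_image("top");b=get_image("side")
cv2.imwrite("pics/top.png",a);cv2.imwrite("pics/side.png",b)
for n in ["base","fulcrum","rests","stop","bar","mat","driver","dish","oil","slidebox","lenscan","cup","weight","cradle"]:
  for c in ["top","side"]:
    print(n,c,[(np.round(d["at"],3).tolist(),round(d["p"],2)) for d in spotter.boxes_of(n,c)][:4])
for c in ["top","side","wrist"]:
  p=camera_params(c);print(c,np.round(p["K"],1).tolist(),np.round(p["cam_to_world"],3).tolist(),[k for k in p])
print(arm.get_t(),arm.hold_point_z,arm.get_orientation())
E
```

```text
pics
base top [([0.553, -0.156, 0.174], 0.84)]
base side [([0.554, -0.142, 0.176], 0.81), ([0.447, 0.076, 0.04], 0.37)]
fulcrum top [([0.605, -0.004, 0.03], 0.76), ([0.533, 0.093, 0.028], 0.53)]
fulcrum side [([0.527, 0.098, 0.028], 0.61), ([0.599, 0.003, 0.029], 0.59)]
rests top [([0.653, -0.022, 0.041], 0.68), ([0.749, 0.04, 0.006], 0.5), ([0.515, -0.033, 0.04], 0.37)]
rests side [([0.54, -0.012, 0.044], 0.77)]
stop top []
stop side []
bar top [([0.536, 0.326, 0.018], 0.63)]
bar side [([0.528, 0.351, 0.019], 0.65)]
mat top [([0.554, 0.364, 0.004], 0.58)]
mat side [([0.566, 0.355, 0.004], 0.72)]
driver top [([0.599, 0.462, 0.023], 0.74)]
driver side [([0.599, 0.464, 0.027], 0.9)]
dish top [([0.749, 0.038, 0.006], 0.72)]
dish side [([0.755, 0.026, 0.012], 0.74), ([0.502, -0.052, 0.006], 0.4)]
oil top [([0.447, 0.068, 0.042], 0.48)]
oil side [([0.444, 0.08, 0.041], 0.71), ([0.597, 0.004, 0.028], 0.34), ([0.55, -0.143, 0.178], 0.33)]
slidebox top []
slidebox side [([0.79, -0.123, 0.035], 0.61), ([0.532, 0.35, 0.022], 0.51), ([0.597, 0.004, 0.03], 0.43)]
lenscan top [([0.652, -0.465, 0.
[... 296 characters left out ...]
2, 0.004], 0.74)]
top [[472.4, 0.0, 314.1], [0.0, 472.4, 231.8], [0.0, 0.0, 1.0]] [[0.014, 0.998, -0.063, 0.448], [-1.0, 0.013, -0.006, -0.024], [-0.005, 0.063, 0.998, 1.126], [0.0, 0.0, 0.0, 1.0]] ['K', 'cam_to_world']
side [[521.0, 0.0, 328.7], [0.0, 521.0, 235.0], [0.0, 0.0, 1.0]] [[-0.937, 0.26, -0.232, 0.274], [-0.348, -0.699, 0.624, 0.661], [-0.0, 0.666, 0.746, 0.882], [0.0, 0.0, 0.0, 1.0]] ['K', 'cam_to_world']
wrist [[377.9, 0.0, 321.1], [0.0, 377.9, 239.8], [0.0, 0.0, 1.0]] [[0.362, -0.889, -0.282, 0.148], [0.932, 0.345, 0.109, 0.612], [0.0, -0.302, 0.953, 0.384], [0.0, 0.0, 0.0, 1.0]] ['K', 'cam_to_world']
1.5 0.0187 [ 1.84314864e-01  9.82867250e-01  3.32370202e-06 -1.41301966e-06]
```

View pics/top.png

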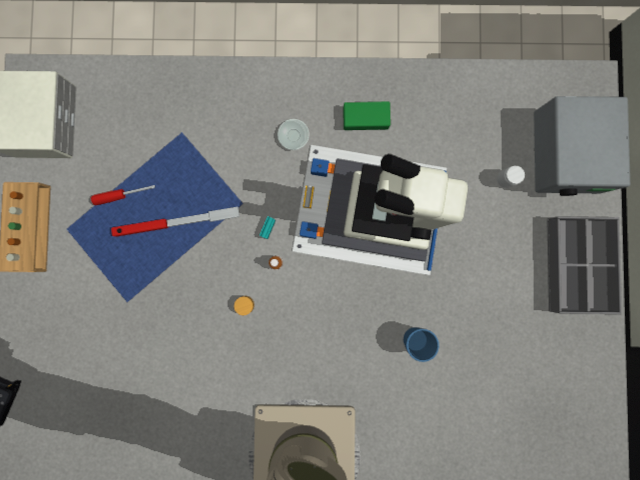

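View pics/side.png

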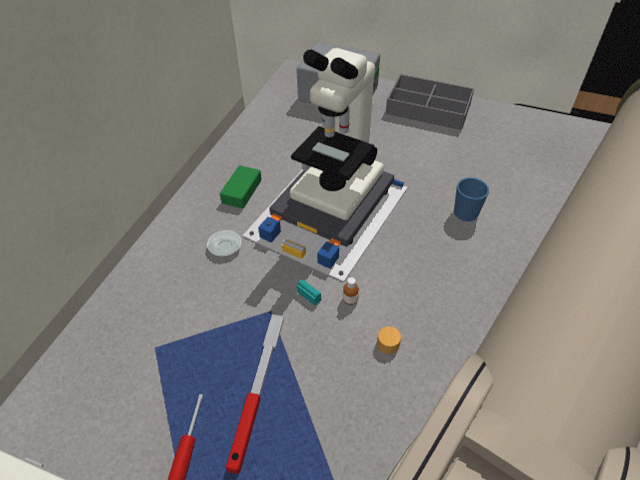

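Top view: yellow fulcrum at (309,197), teal decoy at (267,228), blue rests at (320,167) and (310,230), bar from (113,231) to its tip at (238,212). The side view agrees. Next I'll take a wrist close-up of the front edge.

```bash
cat > h.py <<'E'
from cell import arm,effector,get_image,camera_params,spotter,ticket
import numpy as np,cv2
from scipy.spatial.transform import Rotation as Rn
def pix2w(p,z,P):
    K=P["K"];T=np.array(P["cam_to_world"])
    d=np.array([(p[0]-K[0][2])/K[0][0],-(p[1]-K[1][2])/K[1][1],-1.])
    d=T[:3,:3]@d;o=T[:3,3];return o+d*(z-o[2])/d[2]
def quat(ux,zt):  # tool x approx ux, tool z exactly zt
    zt=np.array(zt)/np.linalg.norm(zt);x=np.array(ux)-np.dot(ux,zt)*zt;x/=np.linalg.norm(x)
    return Rn.from_matrix(np.c_[x,np.cross(zt,x),zt]).as_quat()
E
python3 - <<'E'
from h import *
q=quat([0.18,0.98,0],[0,0,-1])
arm.goto([0.61,0.055,0.25],q)
P=camera_params("wrist");im=get_image("wrist");cv2.imwrite("pics/w1.png",im)
np.save("w1.npy",P,allow_pickle=True)
for n in ["fulcrum","rests","base","bar","cradle","rest_near"]:
    print(n,[(np.round(d["at"],3).tolist(),round(d["p"],2)) for d in spotter.boxes_of(n,"wrist")])
t=cv2.imread("pics/top.png");P=camera_params("top")
hsv=cv2.cvtColor(t,cv2.COLOR_BGR2HSV)
m=np.zeros(t.shape[:2],np.uint8)
m[190:245,105:243]=1
red=(((hsv[...,0]<6)|(hsv[...,0]>174))&(hsv[...,1]>150)).astype(np.uint8)*m
st=((hsv[...,1]<80)&(hsv[...,2]>110)).astype(np.uint8)*m
ys,xs=np.nonzero(red|st)
l=cv2.fitLine(np.c_[xs,ys].astype(np.float32),cv2.DIST_HUBER,0,.01,.01).ravel()
v=l[:2]*np.sign(l[0]);c=l[2:]
s=(np.c_[xs,ys]-c)@v;rs=(np.argwhere(red)[:,::-1]-c)@v
A=c+v*s.min();B=c+v*s.max();R=c+v*rs.max()
print("px",A,B,R);print(pix2w(A,.02,P),pix2w(R,.02,P),pix2w(B,.007,P))
print(arm.get_t(),arm.get_joints())
E
```

```text
fulcrum [([0.602, 0.011, 0.025], 0.94), ([0.532, 0.098, 0.022], 0.69)]
rests []
base [([0.577, -0.102, 0.053], 0.81)]
bar [([0.556, 0.211, 0.01], 0.86), ([0.449, 0.074, 0.045], 0.3)]
cradle [([0.596, -0.025, -0.001], 0.63)]
rest_near [([0.515, -0.03, 0.046], 0.64), ([0.604, 0.009, 0.025], 0.6)]
px [104.29469714 222.02853742] [242.41685647 225.07012082] [167.07902994 223.41110909]
[0.53391636 0.47643211 0.02      ] [0.53261112 0.32835938 0.02      ] [0.53202345 0.15304829 0.007     ]
4.175 [-0.60938399  0.31516521  0.56650633  1.48288199 -0.16986984  1.39285431
 -0.21651622]
```

View pics/w1.png

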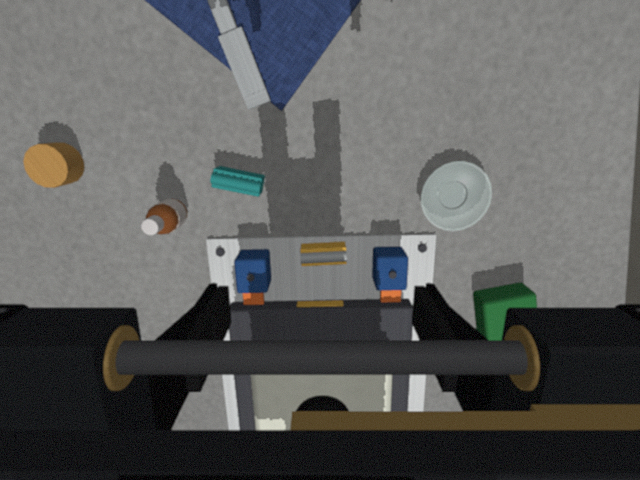

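Wrist view: fulcrum rod at (324,254), base front edge near row 302, its middle marked by a yellow label at (320,304), blade tip at (258,105). I'll zoom in for accuracy.

```bash
python3 - <<'E'
from h import *
w=cv2.imread("pics/w1.png")
cv2.imwrite("pics/w1c.png",cv2.resize(w[225:325,200:450],None,fx=3.2,fy=3.2,interpolation=cv2.INTER_CUBIC))
P=np.load("w1.npy",allow_pickle=True).item()
t=cv2.imread("pics/top.png");T=camera_params("top")
hsv=cv2.cvtColor(t,cv2.COLOR_BGR2HSV)
red=(((hsv[...,0]<8)|(hsv[...,0]>172))&(hsv[...,1]>130)&(hsv[...,2]>80)).astype(np.uint8);red[:214]=0;red[245:]=0;red[:,:105]=0;red[:,175:]=0
pts=np.argwhere(red)[:,::-1].astype(np.float32)
print("handle rect",cv2.minAreaRect(pts),pts[:,0].min(),pts[:,0].max())
l=cv2.fitLine(pts,cv2.DIST_HUBER,0,.01,.01).ravel();print(l)
c=pts.mean(0);h=pix2w(c,.022,T);print("handle centre",h)
tipw=pix2w([258,105],.009,P);tipt=pix2w([238.5,212],.009,T);print("tip",tipw,tipt)
hg=(((hsv[...,0]>100)&(hsv[...,0]<125))&(hsv[...,1]>120)).astype(np.uint8);hg[:,250:]=0
p=cv2.minAreaRect(np.argwhere(hg)[:,::-1].astype(np.float32));print("mat",p,pix2w(p[0],.003,T))
# line of fulcrum etc
print("ful",pix2w([324,257],.031,P))
for q in [(301,254),(347,254)]:print(pix2w(q,.028,P))
print("cradle corners",[pix2w(q,.004,P).round(4).tolist() for q in [(208,238),(435,235)]])
E
```

```text
handle rect ((138.7972869873047, 227.28378295898438), (9.370742797851562, 55.73126220703125), 80.53767395019531) 111.0 167.0
[ 9.8688751e-01 -1.6140945e-01  1.3972366e+02  2.2710896e+02]
handle centre [0.52276979 0.39226147 0.022     ]
tip [0.56439577 0.16320532 0.009     ] [0.56289846 0.16276901 0.009     ]
mat ((93.68285369873047, 268.9937744140625), (94.97066497802734, 310.6922302246094), 48.83163833618164) [0.42304716 0.50472447 0.003     ]
ful [ 6.02395795e-01 -5.27469430e-04  3.10000000e-02]
[0.57843014 0.006172   0.028     ]
[ 0.62721923 -0.00262843  0.028     ]
cradle corners [[0.4758, 0.0354, 0.004], [0.7285, -0.0066, 0.004]]
```

View pics/w1c.png

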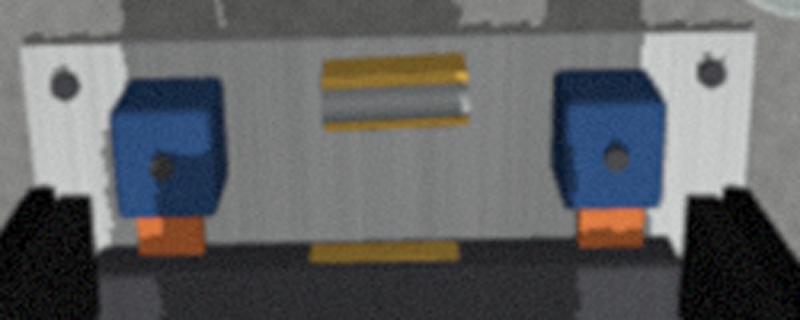

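```bash
python3 - <<'E'
from h import *
P=np.load("w1.npy",allow_pickle=True).item()
X=np.array([.9865,-.164]);u=np.array([-.164,-.9865])
c=lambda a,b:(200+a/3.2-.3,225+b/3.2-.3)
L,R,M=[pix2w(c(*p),.028,P)[:2] for p in [(105,248),(670,238),(385,243)]]
F0,F1=[pix2w(c(*p),.029,P)[:2] for p in [(322,104),(468,101)]]
F=(F0+F1)/2
print("edge",L,R,M,np.linalg.norm(R-L),"dir",(R-L)/np.linalg.norm(R-L),"ful",F,np.linalg.norm(F1-F0),(F1-F0))
C=(L+R)/2
print("mid",C,"d",(C-F)@u,(M-F)@u,"lat of F from mid",(F-C)@X,(F-M)@X)
for n,p,z in [("nose l",(137,215),.038),("nose l r",(205,215),.038),("nose r",(578,208),.038),("nose rr",(643,208),.038)]:
  w=pix2w(c(*p),z,P)[:2]-C;print(n,w@X*1e3,w@u*1e3)
# grasp
d=np.array([.175,-.9845,0]);o=np.array([.5303,.350,0])
g=o+d*.003
q=quat(-d,[0,0,-1])
effector.set_gripper(0.7)
arm.goto([g[0],g[1],.10],q);arm.movel([g[0],g[1],.006],vel=.08)
print(effector.set_gripper(0.0,60),arm.get_grip_width()*87,arm.get_gripper_force(),arm.get_tool_pos(),arm.get_ft_force())
arm.movel([g[0],g[1],.10],vel=.1)
cv2.imwrite("pics/w2.png",get_image("wrist"));print(arm.get_ft_force(),arm.get_ft_torque(),arm.get_t(),arm.get_joints())
E
```

```text
edge [ 0.49154466 -0.03659062] [ 0.68722182 -0.06792606] [ 0.58867435 -0.05212746] 0.198170282393834 dir [ 0.98741929 -0.15812381] ful [ 0.60140869 -0.00078314] 0.04916842324508487 [ 0.04856683 -0.00766792]
mid [ 0.58938324 -0.05225834] d 0.05275246061184696 0.052739600274440974 lat of F from mid 0.0034211667903542124 0.004141959230025829
nose l -84.51684826876821 -16.678012309773628
nose l r -61.465288123871865 -16.363731757170534
nose r 64.85489964882696 -17.238535503827524
nose rr 86.83423286023823 -16.93875929851397
False 21.352838611241328 59.96622562408447 [0.53094787 0.34709816 0.00604161] [ 1.12093876 -0.16723364 -0.24607423]
[ 0.76358243 -0.5197894  -3.7205552 ] [0.08836991 0.02012551 0.02364757] 9.425 [-0.93965391  0.45824509  0.37564228  1.59759808 -0.18097134  1.12176138
 -0.34420298]
```

View pics/w2.png

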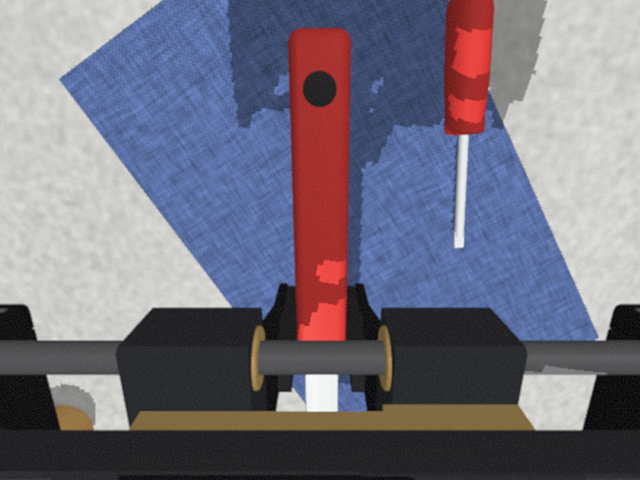

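Bar held squarely: handle end at (320,30), centred between the fingers. Now the pre-insert pose, then sliding in by feel.

```bash
cat >> h.py <<'E'
u=np.array([-.160,-.987,0]);u/=np.linalg.norm(u);X=np.array([-u[1],u[0],0]);Z=np.array([0,0,1.])
F=np.array([.60141,-.00078,.025])-.002*X
def pose(thdeg,xr,c):   # c = clearance mm above rod, xr = bar x (m) over the rod
    th=np.radians(thdeg);ex=u*np.cos(th)-Z*np.sin(th);ez=u*np.sin(th)+Z*np.cos(th)
    return F+(.006+c*1e-3)*ez+(.003-xr)*ex+.003*ez, quat(-ex,-ez)
def loc(): # force in (u,X,z), N ; torque about X
    f=arm.get_ft_force();return np.round([f@u,f@X,f[2],arm.get_ft_torque()@X],2)
E
python3 - <<'E'
from h import *
# grip check: handle rear end seen at (320,31) in w2
P=camera_params("wrist");e=pix2w((320,31),.119,P);t=arm.get_tool_pos();print("rear end behind TCP",np.linalg.norm(e[:2]-t[:2]))
p,q=pose(16,.165,60);arm.goto(p,q)
p,q=pose(16,.165,1.5);arm.movel(p,vel=.08)
print(arm.get_t(),loc())
for c in ["side","top"]:
  im=get_image(c)
  if c=="side":cv2.imwrite("pics/s2.png",cv2.resize(im[180:420,180:440],None,fx=2.3,fy=2.3,interpolation=cv2.INTER_CUBIC))
  else: cv2.imwrite("pics/t2.png",im)
E
```

```text
rear end behind TCP 0.11095823152729785
11.25 [ 0.45  0.2  -2.62 -0.48]
```

View pics/s2.png

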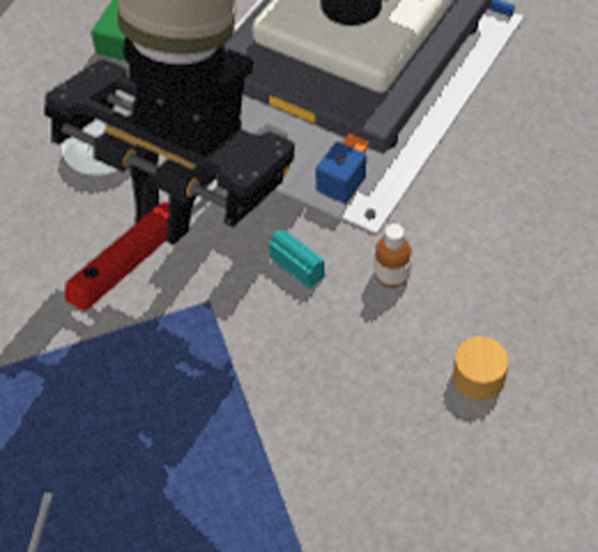

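Side view: bar lined up between the housings, tip hidden by the gripper. Next: feel for the rod, then slide in.

```bash
python3 - <<'E'
from h import *
p,q=pose(16,.165,-4);r=arm.movel(p,vel=.01,force_limit=2.5)
ez=u*np.sin(np.radians(16))+Z*np.cos(np.radians(16))
p0,_=pose(16,.165,0);c0=float((np.array(arm.get_tool_pos())-p0)@ez*1e3);print("rod touch",r,c0,loc(),arm.get_t())
if not r: raise SystemExit
p,q=pose(16,.165,c0+1.3);arm.movel(p,vel=.03)
p,q=pose(16,.128,c0+1.3);r=arm.movel(p,vel=.04,force_limit=3);print(r,loc())
if r: raise SystemExit
p,q=pose(16,.098,c0+1.3);r=arm.movel(p,vel=.008,force_limit=2.5);arm.pause(.2)
t=np.array(arm.get_tool_pos());tip=t+np.array([u*np.cos(np.radians(16))-Z*np.sin(np.radians(16))]).ravel()*.187
print(r,loc(),"tip past rod",(tip-F)@u,"z",tip[2],arm.get_t())
E
```

```text
rod touch True -1.856350981243034 [-0.36  0.27  0.67 -0.66] 11.7417
False [ 0.89 -0.05 -0.68 -0.96]
True [-0.12  0.49  1.79 -0.51] tip past rod 0.06245175244246903 z 0.015186433454757092 13.9333
```

```bash
python3 - <<'E'
from h import *
ez=u*np.sin(np.radians(16))+Z*np.cos(np.radians(16));ex=u*np.cos(np.radians(16))-Z*np.sin(np.radians(16))
def xc():
    t=np.array(arm.get_tool_pos())-pose(16,0,0)[0];return round(-(t@ex)*1e3,2),round(t@ez*1e3,2)
print(xc(),Rn.from_quat(arm.get_orientation()).as_matrix()[:,0].round(4),(-ex).round(4))
t=np.array(arm.get_tool_pos())
for k in range(8):
    t=t+ez*.0006;arm.movel(t,vel=.02);arm.pause(.05);f=loc();print(xc(),f)
    if f[2]<-4.5:break
print(arm.get_t())
E
```

```text
(np.float64(127.26), np.float64(-1.22)) [0.154  0.9491 0.2747] [0.1538 0.9489 0.2756]
(np.float64(127.17), np.float64(-0.71)) [ 0.82  1.17  0.11 -0.59]
(np.float64(127.06), np.float64(-0.18)) [-0.08  1.29 -1.92 -0.6 ]
(np.float64(127.17), np.float64(0.36)) [ 0.47 -0.43 -3.36 -0.53]
(np.float64(127.3), np.float64(1.11)) [ 0.27 -0.65 -3.74 -0.45]
(np.float64(127.28), np.float64(1.79)) [-0.2  -0.19 -2.47 -0.42]
(np.float64(127.27), np.float64(2.43)) [-0.03  0.07 -2.91 -0.43]
(np.float64(127.25), np.float64(2.96)) [ 0.08 -0.91 -3.31 -0.47]
(np.float64(127.28), np.float64(3.52)) [ 0.06  0.03 -3.64 -0.36]
16.3333
```

Rod is where expected (contact at c≈0, grip is just compliant). Continue with real clearance.

```bash
python3 - <<'E'
from h import *
p,q=pose(16,.127,1.2);arm.movel(p,vel=.03);arm.pause(.1);print(loc())
ex=u*np.cos(np.radians(16))-Z*np.sin(np.radians(16))
p,q=pose(16,.117,1.2);r=arm.movel(p,vel=.02,force_limit=3.5);print(r,loc())
if not r:
  p,q=pose(16,.097,1.2);r=arm.movel(p,vel=.008,force_limit=3)
for _ in range(5):
  arm.pause(.06);print(loc())
tip=np.array(arm.get_tool_pos())+ex*.187;print(r,"tip past rod",(tip-F)@u,tip[2],arm.get_t())
E
```

```text
[-0.19  0.45 -2.89 -0.43]
False [ 0.48 -0.07 -2.97 -0.45]
[-1.45  0.28 -0.75 -0.06]
[-1.23  1.35 -0.47 -0.05]
[-2.27  0.54 -0.06  0.04]
[-2.23  1.07 -0.5   0.03]
[-2.32  0.19 -0.39  0.03]
True tip past rod 0.07965688735209266 0.011641957585589127 18.8
```

```bash
python3 - <<'E'
from h import *
ex=u*np.cos(np.radians(16))-Z*np.sin(np.radians(16))
t=np.array(arm.get_tool_pos())
for k in range(3):
  t=t+ex*.0004;arm.movel(t,vel=.01);arm.pause(.1);f=(loc()+loc())/2;print(f)
  if f[0]<-3.8:break
arm.pause(.1)
t2=t-ex*.002;arm.movel(t2,vel=.02);arm.pause(.1);print("back",(loc()+loc())/2,(t2+ex*.187-F)@u,arm.get_t())
E
```

```text
[-4.    1.23  0.22  0.39]
back [ 0.88 -0.44 -1.7  -0.62] 0.07811886863859133 19.6
```

Stop found: stiff horizontal reaction of 4 N, gone after backing off. I want a camera measure of the tilt, so I'll check what the top camera sees.

```bash
python3 - <<'E'
from h import *
a=get_image("top");b=get_image("side");cv2.imwrite("pics/top0.png",a);cv2.imwrite("pics/side0.png",b)
cv2.imwrite("pics/both.png",np.hstack([cv2.resize(a[120:300,270:490],None,fx=1.8,fy=1.8),cv2.resize(b[40:280,190:410],(396,324))[:324]]))
E
```

```text
(no output)
```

View pics/both.png

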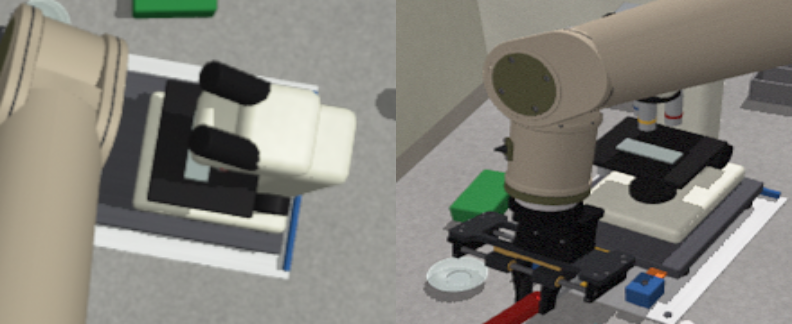

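Top view shows the microscope head clear of the arm (about cols 378–467, rows 153–225), so head shift gives the tilt.

```bash
cat >> h.py <<'E'
T=camera_params("top");_ref=cv2.imread("pics/top0.png",0)
def w2p(w,P=T):
    M=np.linalg.inv(np.array(P["cam_to_world"]));c=M[:3,:3]@w+M[:3,3]
    return np.array([P["K"][0][2]+P["K"][0][0]*c[0]/-c[2],P["K"][1][2]-P["K"][1][1]*c[1]/-c[2]])
_m=np.zeros_like(_ref);_m[150:228,380:470]=255
_pts=cv2.goodFeaturesToTrack(_ref,40,.05,4,mask=_m)
_C=np.array([.5894,-.0523,.004]);_pv=_C+.22*u
def rise(h=.34):  # edge rise (mm) from head shift in top image
    g=cv2.cvtColor(get_image("top"),cv2.COLOR_BGR2GRAY)
    n,s,e=cv2.calcOpticalFlowPyrLK(_ref,g,_pts,None,winSize=(15,15))
    d=(n-_pts).reshape(-1,2)[s.ravel()==1]
    W0=_pv-.06*u;W0[2]=h;a=.01/.22;r=W0-_pv
    W1=_pv+Rn.from_rotvec(-X*a if True else 0).apply(r)
    if (W1-W0)@u<0: W1=_pv+Rn.from_rotvec(X*a).apply(r)
    v=w2p(W1)-w2p(W0);k=d@v/(v@v)*10
    return round(float(np.median(k)),2)
def step(th,xr,c,vel=.015):
    p,q=pose(th,xr,c);arm.movel(p,frame=q,vel=vel)
def edge(th,c): t=np.radians(th);return 25+(14+c)/np.cos(t)-52.7*np.tan(t)
E
python3 - <<'E'
from h import *
print(len(_pts) if '_pts' in globals() else '',rise())
xr=.1125
step(16,xr,.5);print(16,loc())
for th,c in [(14,.3),(13,0),(12,0),(11,-.2),(10,-.2),(9,-.3),(8,-.3)]:
    step(th,xr,c,.02);arm.pause(.05);r=rise();f=loc();print(th,c,f,r,round(edge(th,c)-28,1))
    if r>6 or abs(f).max()>30:break
print(arm.get_t())
E
```

```text
-0.0
16 [ 0.34  1.63 -2.72 -0.56]
14 0.3 [-0.31  0.04 -2.81 -0.39] -0.0 -1.4
13 0 [ 1.37  0.32 -1.26 -0.64] 0.0 -0.8
12 0 [ 5.17 -0.75  0.82 -1.19] 0.01 0.1
11 -0.2 [ 5.6  -0.54  3.09 -1.41] 0.87 0.8
10 -0.2 [ 7.22 -0.87  3.07 -1.49] 1.73 1.7
9 -0.3 [ 8.47 -1.33  2.81 -1.61] 2.72 2.5
8 -0.3 [ 8.   -0.71  2.44 -1.61] 3.62 3.4
22.5667
```

Kinematics and vision agree to 0.3 mm. Raise in small steps, testing each by lowering slightly to see whether the rests catch.

```bash
cat >> h.py <<'E'
from scipy.optimize import brentq
def to(R,xr=.1125,c=-.3,vel=.015):
    th=brentq(lambda t:edge(t,c)-28-R,-8,16);step(th,xr,c,vel);arm.pause(.06);r=rise();f=(loc()+loc())/2;print("cmd",R,"th",round(th,2),"rise",r,"f",f,round(arm.get_t(),1));return r,f
E
python3 - <<'E'
from h import *
to(5.,vel=.02)
cv2.imwrite("pics/sideA.png",get_image("side"))
to(6.8,vel=.02)
for R in [7.8,8.6,9.4]:
    r,f=to(R);
    if r>10.3: break
    r2,f2=to(R-1.6)
    if r-r2<1.1 or f2[2]<f[2]-2: print("CAUGHT?");break
E
```

```text
cmd 5.0 th 6.26 rise 5.37 f [ 8.5  -0.33  2.09 -1.7 ] 23.0
cmd 6.8 th 4.27 rise 7.26 f [ 8.26 -0.5   3.35 -1.83] 23.5
cmd 7.8 th 3.17 rise 8.3 f [ 8.76 -0.76  4.98 -1.85] 23.9
cmd 6.199999999999999 th 4.94 rise 6.49 f [ 7.79 -0.86  4.14 -1.59] 24.4
cmd 8.6 th 2.29 rise 9.16 f [ 9.42 -0.78  4.42 -1.8 ] 25.0
cmd 7.0 th 4.05 rise 7.35 f [ 8.13 -1.    3.32 -1.67] 25.5
cmd 9.4 th 1.42 rise 10.01 f [ 9.92 -1.13  5.45 -1.87] 26.1
cmd 7.800000000000001 th 3.17 rise 8.3 f [ 7.51  0.07  4.1  -1.62] 26.5
```

```bash
python3 - <<'E'
from h import *
for R in [10.2,11.,11.8,12.6]:
    r,f=to(R)
    r2,f2=to(R-1.6)
    if r-r2<1.2 or f2[2]<f[2]-2.5: print("CAUGHT?");break
E
```

```text
cmd 10.2 th 0.54 rise 10.88 f [ 9.28 -1.99  6.54 -1.81] 27.1
cmd 8.6 th 2.29 rise 9.16 f [ 8.17 -0.6   4.38 -1.64] 27.6
cmd 11.0 th -0.33 rise 11.97 f [10.14 -1.74  5.88 -1.88] 28.2
cmd 9.4 th 1.42 rise 10.0 f [ 7.44 -2.19  5.88 -1.63] 28.7
cmd 11.8 th -1.19 rise 13.5 f [ 8.54 -1.07  5.21 -1.8 ] 29.3
cmd 10.200000000000001 th 0.54 rise 13.2 f [ 0.84  0.25 -0.66 -0.46] 29.8
CAUGHT?
```

Caught. I'll lift once more very slightly to be sure both noses are out and the lifted state is held, then lower slowly.

```bash
python3 - <<'E'
from h import *
to(11.6,vel=.01)
r,f=to(11.95,vel=.008)
if r<13.8: to(12.2,vel=.008)
arm.pause(.25)
for R in [11.6,11.2,10.6,10,9,8]: r,f=to(R,vel=.008)
a=get_image("side");t=get_image("top");cv2.imwrite("pics/sideB.png",a)
o=cv2.imread("pics/sideA.png")
cv2.imwrite("pics/cmp.png",np.hstack([cv2.resize(i[170:260,290:400],(395,324),interpolation=cv2.INTER_CUBIC) for i in (o,a)]))
E
```

```text
cmd 11.6 th -0.98 rise 13.31 f [ 0.99 -0.49  3.84 -0.06] 30.3
cmd 11.95 th -1.35 rise 13.43 f [-0.35 -1.32  7.1  -0.04] 30.7
cmd 12.2 th -1.62 rise 13.57 f [ 1.3  -1.83  8.07 -0.13] 31.0
cmd 11.6 th -0.98 rise 13.3 f [-0.68  0.36  4.93  0.1 ] 31.7
cmd 11.2 th -0.54 rise 13.3 f [-2.93  0.78  1.28  0.46] 32.0
cmd 10.6 th 0.11 rise 13.2 f [ 0.9   0.51 -0.22 -0.29] 32.5
cmd 10 th 0.76 rise 13.21 f [ 1.43 -1.41 -1.75 -0.49] 32.9
cmd 9 th 1.86 rise 13.2 f [ 0.92 -1.14 -0.74 -0.31] 33.4
cmd 8 th 2.95 rise 13.2 f [-0.09 -0.35 -1.51 -0.43] 33.9
```

View pics/cmp.png

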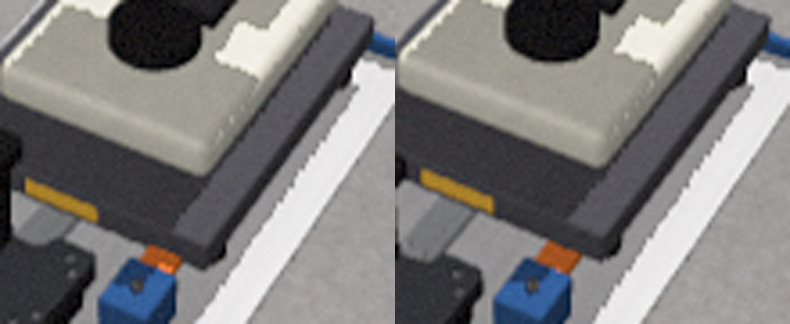

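The near nose is sprung out beneath the base. I'll draw the bar out and check the far one.

```bash
python3 - <<'E'
from h import *
step(4,.1125,.8);arm.pause(.1);print(loc())
step(4,.18,.8,vel=.06);print(loc(),rise())
p,q=pose(4,.18,100);arm.movel(p,vel=.15)
p2=p-u*.17;arm.movel(p2,vel=.2);print(rise(),loc(),arm.get_t())
b=get_image("side");a=cv2.imread("side.png") if 0 else cv2.imread("pics/side.png")
cv2.imwrite("pics/sideC.png",b)
cv2.imwrite("pics/cmp2.png",np.hstack([cv2.resize(i[180:270,240:350],(395,324),interpolation=cv2.INTER_CUBIC) for i in (a,b)]))
E
```

```text
[-0.31  0.11 -3.47 -0.1 ]
[ 0.06 -0.62 -3.66 -0.05] 13.25
13.23 [ 0.58  0.18 -3.2  -0.08] 37.6667
```

View pics/cmp2.png

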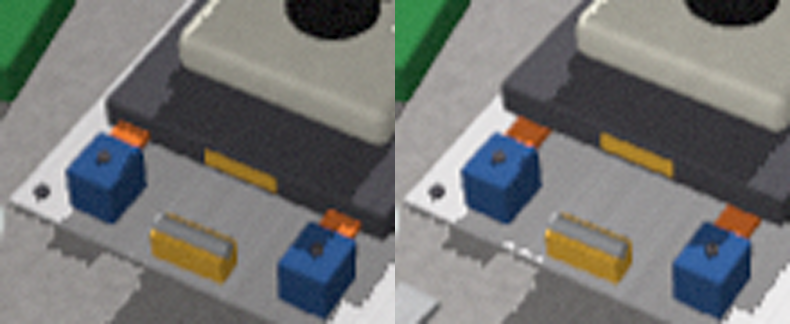

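Both noses now reach under the raised edge. Lay the bar back where it started.

```bash
python3 - <<'E'
from h import *
d=np.array([.175,-.9845,0]);g=np.array([.5303,.350,0])+d*.003;q=quat(-d,[0,0,-1])
arm.goto([g[0],g[1],.10],q);arm.movel([g[0],g[1],.02],vel=.1)
r=arm.movel([g[0],g[1],.0055],vel=.015,force_limit=5);print(r,arm.get_tool_pos()[2])
effector.set_gripper(.35);arm.pause(.3);effector.set_gripper(.7);arm.pause(.2)
arm.movel([g[0],g[1],.15],vel=.12)
arm.goto([.42,.36,.25],q)
print(rise(),arm.get_t(),arm.get_ft_force())
a=get_image("top");b=get_image("side");cv2.imwrite("pics/fin.png",np.vstack([a[50:340,:480],b[190:480,:480]]))
E
```

```text
True 0.006026189166232904
13.26 44.0167 [-0.03507653 -1.00020078 -0.72543035]
```

View pics/fin.png

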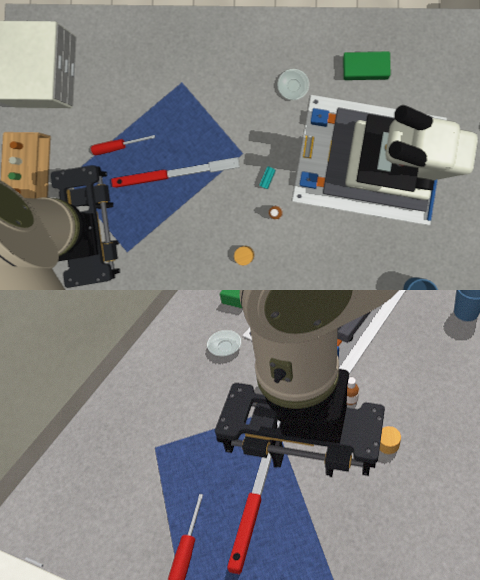

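The bar lies back at its starting place (113,232)–(240,212), the base is held on both noses, and the bystanders are undisturbed.

```bash
python3 -c "
from cell import ticket;print(ticket.job_done())"
```

```text
the job is handed in; nothing more can be done
None
```

The job is handed in, with no verdict returned: the base's front edge rests on both sprung-out orange noses, the stop was only touched lightly (about 4 N), and the bar is back on the mat at about 44 s of the 72 s allowed.

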